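# Gauge the trolley tyre

## Robot

A 6-joint arm with a two-finger parallel gripper is mounted at the origin on the work surface. World frame = base frame: x ahead of the robot, y to its left, z up, the work surface at z = 0. Lengths are in m, angles in rad, forces in N, time in s.
With the tool pointing down it reaches from about 0.3 to 0.775 m from the base axis. Payload 14.6 kg.
Tool frame: the origin (TCP) lies on the centre line of the jaws, within the pads' length; the fingertips stand 19 mm ahead of it and the grasp point (between the pads) is the TCP; z points along the fingers, y is the direction in which the jaws open and shut (so a half turn about z gives the same grasp; the last joint's range is limited). The gripper opens to 94 mm and grips with 3 to 60 N. Pads are 16 mm wide; open, the fingers measure 119 mm over their backs; the gripper's body (75 mm by 177 mm) begins 78 mm behind the grasp point.
Start: joints at [1.234, 0.3, 1.521, -0, 1.321, -0.067], TCP at [0.147, 0.53, 0.224] pointing down, gripper open.
Joint ranges: [-3.03, 3.03], [-0.79, 2.21], [0.23, 2.52], [-1.04, 4.18], [0, 3.07], [-2.55, 2.55]. Speed limits (rad/s): [2.22, 2.22, 2.57, 3.14, 3.14, 3.14].

## Interface

Orientations are given as [roll, pitch, yaw] about the fixed x, y, z axes, in that order (R = Rz(yaw) Ry(pitch) Rx(roll)).
In Python, from station import ctrl gives the robot as it stands. The module is installed in compiled form; this text tells all that it offers.
- The arm moves only by the shell command python3 -m creep 'ROWS' [FORCE]. ROWS is a JSON object of lists of equal length, an entry for each row: "translation": the shift along the world's x, y, z in mm, a list of three; "yaw": the turn about the world's z in rad; "gripper": the closure in counts, from 0 (fully open) to 255 (shut). A call has 1 to 5 rows; each row is the pose to reach, as a shift and turn from the pose measured when the call began; what a row does not reach only later rows make up. A row lasts 1/12 s, in which the tool goes at most 41.7 mm and 7.16 degrees, less where a joint would pass 70% of its speed; a pose out of reach is approached as far as the arm can. A call with a gripper value outside its range is refused whole. The fingers move at their own pace and stop on an object; FORCE is the grip in N (left out, the last holds). Time passes only in rows, so rows that repeat a pose let the fingers close. It gives the time, the measured TCP pose, the force and the opening at its end, in the units of the state.
- ctrl.get_obs(): the state, without advancing time (a new reading comes with each control period).
- ctrl.camera(name): name is "side" or "top"; returns a dict with "pixels" (384x512x3 uint8, red, green, blue), "depth" (384x512 float32, m along the optical axis (not along the pixel's ray), 0 where there is no reading), "fx", "fy", "cx", "cy" (pixels), "R" (3x3) and "t" (3): a world point X has camera coordinates R X + t. Camera axes: x right, y down, z forward; pixel columns grow to the right and rows downward; lengths in m; the calibration is good to about 2 mm. A picture is of the moment at which its call begins.
- ctrl.hand_in(): hands the job in, once; it reports no verdict.
The state is a dict: "time_s": time; "qpos": joint angles; "joint_vel": joint speeds; "tau": joint torques, N m; "ee_pos": TCP position; "eef_rot": TCP orientation; "force": force on the tool from outside, world axes, zero at the start; "moment": the same for the moment, N m; "grip_width": finger opening in m.
Only numpy, scipy, OpenCV 4.12 (cv2) and the standard library are available. Lean on these libraries where they do the work, as an engineer would, in place of code of your own. Each camera call takes 0.05 s, during which the arm holds its last target. There are 200 camera calls.

## Task

Check the pressure of the small trolley tyre lying on the bench: take the tyre gauge out of its rack, push its chuck straight down onto the valve stem, firmly but never hard, until the sprung chuck is nearly all the way in, and hold it there for about a second so that the air drives the indicator rod out. Then lay the gauge back in its rack the same way round as you found it, chuck down and with the rod still standing out so that I can read it. Keep your fingers off the rod.

Things in the scene. Friction and masses are not known exactly. Their poses are not given: they have to be found in the camera images.
- grip (a point): Grasp point of the tyre gauge, centre of its steel head block (24 x 24 mm, 32 mm tall), 62 mm above the table in the rack. Grasp from above, closing along the point's y, fingertips at most 25 mm below this point. Axes: z up, x away from the bar (aluminium tube 16 mm thick that runs to -x, its axis 6 mm below this point). Gauge: 0.2 kg, balanced 45 mm from the head along the bar.
- chuck: The gauge's sprung brass chuck, a cup open downwards straight below the head; origin at the centre of its open mouth, 48 mm below the grip point when the spring is out; z along its axis, up. Mouth flared to 19 mm inside (26 mm outside), narrowing to an 11 mm bore; the seat for the stem's tip is 15 mm above the mouth. Never push it on with more than 20 N.
- press (a joint): How far the chuck is pushed into the head, m: 0 = spring out, 0.010 = hard stop. It starts to move at about 2 N once the stem's tip is on its seat; 0.008 to 0.0095 (nearly in) takes about 10 to 13 N, spring and air together, in a straight push; 0.0075 is the least for a proper reading. At the stop the force rises steeply.
- reading (a joint): How far the white indicator rod (6 mm thick, black end button) stands out of the tail of the gauge, m: 0 = in, at most 0.045. The unknown air pressure drives it out while the chuck is pressed on the stem, 0.013 to 0.040 when fully pressed; it then stays out by light friction (0.15 N).
- indicator: The indicator rod itself, not to be touched: it slides out of the tail end of the bar (a 19 mm thick collar, 127 mm from the head's centre), away from the head. Origin with the rod in: on the bar's axis, 6 mm below the grip point; it moves with the rod.
- wheel: Small pneumatic trolley wheel lying flat on the bench, fixed, 200 mm across; origin at its centre on the table. The tyre's upper edge is 48 mm high, the grey rim disc inside it (136 mm across) 34 mm high, the hub 50 mm high.
- valve (a point): Nominal foot of the valve stem on the rim disc, 46 mm from the wheel's centre along the wheel's +x, at the disc's height. The stem (8 mm thick brass on a rubber foot, pointing up) stands within 2 mm of this point; how far it is pulled through is unknown: its tip is 24 to 44 mm above this point. The rubber lets it lean a little when pushed sideways.
- seat (a point): The gauge's place in its fixed steel rack: where bar axis and chuck axis cross when the gauge lies there, 56 mm above the table (grip point 6 mm above it). The bar lies along the point's -x in two V-shaped supports open at the top, 42 and 100 mm from this point and 65 mm high. The gauge's own x points along the point's x.
Things that resemble listed ones, but are neither listed nor needed, are in the scene too. What is shaped like the part that bears grip but orange or pink is not meant.

How it is judged:
On the way:
1. the chuck is pushed at least 7.5 mm in on the valve stem, straight, for 0.5 s, and the rod has come out (value of joint press above 0.0075 m and value of joint reading above 0.009 m and horizontal distance between chuck and valve below 0.009 m and angle between chuck's own z axis and vertical below 0.17 rad), for 0.5 s.
At the end, for the whole second after the job is handed in: The gauge lies at rest in both V supports of its rack, the same way round as at the start (within 20 mm along, 5 mm in height, 0.15 rad), chuck down, its indicator rod still standing out at least 9 mm (horizontal distance between grip and seat below 0.02 m and z of grip in the frame of seat between 0.001 and 0.011 m and z of chuck in the frame of seat below -0.03 m and angle between the x axis of chuck and the x axis of seat, either way round below 0.15 rad and value of joint reading above 0.009 m and linear speed of chuck below 0.02 m/s); the robot touches nothing.
It fails at once if the stem bears on the gauge's chuck with more than 20 N (contact force between chuck and anything else above 20 N).
It fails at once if the fingers touch the indicator rod (contact force between the fingers and indicator above 0.5 N).
It also fails if it takes over 64 s, if anything falls off the work surface, if the arm or the gripper's body presses on something with over 40 N, if the wrist force passes 120 N, or if a joint passes its speed limit or range.

## Working session

There is one attempt and no reset: what is moved stays moved. The work goes in short steps, Python scripts to look and compute and a shell command to move; the robot and the scene stay as the last step left them, time stands still between calls to the robot, and variables do not carry over. Pictures are saved under pics/ and viewed, about 8 in all and at most 12, crops included, and the job is handed in when it is done.

```bash
mkdir -p pics
cat > h.py <<'E'
import numpy as np,cv2
from station import ctrl
def world(c,u,v,d=None,z=None):
    r=np.array([(u-c['cx'])/c['fx'],(v-c['cy'])/c['fy'],1.0])
    R=np.array(c['R']);t=np.array(c['t'])
    o=-R.T@t; w=R.T@r
    if d is None: d=(z-o[2])/w[2]
    return o+w*d
def cloud(c):
    H,W=c['depth'].shape
    v,u=np.mgrid[:H,:W]; d=c['depth']
    P=np.stack([(u-c['cx'])/c['fx']*d,(v-c['cy'])/c['fy']*d,d],-1)
    return (P-np.array(c['t']))@np.array(c['R'])
def save(c,n): cv2.imwrite('pics/'+n,c['pixels'][:,:,::-1])
E
python3 - <<'E'
from h import *
import pickle
for n in('top','side'):
    c=ctrl.camera(n);save(c,n+'0.png');pickle.dump(c,open(n+'0.pkl','wb'))
    print(n,c['fx'],c['fy'],c['cx'],c['cy'],-np.array(c['R']).T@c['t'],np.array(c['R']).round(3).tolist())
print(ctrl.get_obs())
a=[cv2.imread(f'pics/{n}0.png') for n in('top','side')]
E
```

```text
top 397.59684071202537 397.59684071202537 256.8540778380516 189.69056096664045 [ 0.3502094  -0.1880182   1.35201544] [[0.003, -1.0, 0.004], [-0.995, -0.003, -0.1], [0.1, -0.004, -0.995]]
side 388.78957799155296 388.78957799155296 261.752545639797 200.77568464413238 [0.32864076 0.71429863 0.66865333] [[-0.989, -0.144, -0.024], [-0.06, 0.547, -0.835], [0.133, -0.825, -0.55]]
{'time_s': 0.1, 'qpos': array([ 1.23441261e+00,  3.00396720e-01,  1.52151628e+00, -1.66910318e-05,
        1.32070370e+00, -6.66134368e-02]), 'joint_vel': array([-0.00067762, -0.00130356, -0.00184008, -0.00030188,  0.0001646 ,
       -0.00113501]), 'tau': array([ 1.40771510e-03, -5.32645404e+01, -3.53288305e+01,  7.09301163e-02,
        2.34858587e-02,  1.17158865e-05]), 'ee_pos': array([0.14652275, 0.52989895, 0.22395453]), 'eef_rot': array([-3.14056980e+00, -5.20335752e-05,  2.87182649e+00]), 'force': array([0.27476627, 0.66043228, 0.00242828]), 'moment': array([0.02728013, 0.02312668, 0.04384982]), 'grip_width': 0.09385934961558409}
```

View pics/top0.png

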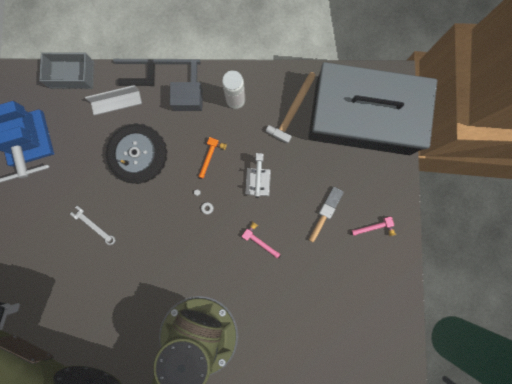

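View pics/side0.png

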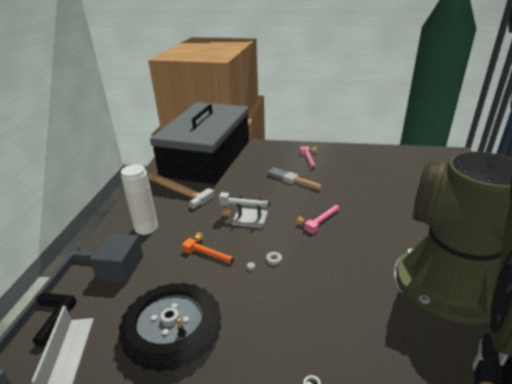

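The gauge is in the grey rack at top (258,178), head at (259,157); in the side view it is at (245,210), head at (224,200). Other gauge-shaped things are orange at top (209,158) and pink at (262,243) and (374,227), so not meant. The wheel is at top (135,153), with the brass stem at about (124,162), side (180,325). One enlarged crop will confirm this.

Run:
```python
from h import *
import pickle
T=pickle.load(open('top0.pkl','rb'));S=pickle.load(open('side0.pkl','rb'))
def cr(c,x,y,w=66,h=50): return cv2.resize(c['pixels'][y:y+h,x:x+w,::-1],(396,300),interpolation=cv2.INTER_CUBIC)
im=np.vstack([np.hstack([cr(T,226,150),cr(S,210,183)]),np.hstack([cr(T,102,130),cr(S,140,290,)])])
cv2.imwrite('pics/c1.png',im)
P=cloud(T)
print('head/bar top view rows: z along col 258'); 
for v in range(150,202,2): print(v,P[v,259].round(3),P[v,262].round(3)[2],T['pixels'][v,259])
```

```text
head/bar top view rows: z along col 258
150 [ 0.625 -0.201 -0.004] 0.0 [100  95  90]
152 [ 0.618 -0.201 -0.002] -0.005 [107 101  97]
154 [ 0.595 -0.2    0.08 ] 0.074 [183 185 185]
156 [ 0.589 -0.2    0.077] 0.073 [198 200 200]
158 [ 0.583 -0.2    0.074] 0.07 [199 202 201]
160 [ 0.577 -0.2    0.071] 0.067 [156 159 159]
162 [ 0.572 -0.2    0.061] -0.003 [210 215 215]
164 [ 0.565 -0.2    0.061] -0.001 [215 218 218]
166 [ 0.559 -0.2    0.059] -0.001 [214 218 218]
168 [ 0.552 -0.2    0.06 ] -0.001 [216 220 220]
170 [ 0.545 -0.2    0.062] 0.06 [214 218 218]
172 [ 0.538 -0.2    0.065] -0.002 [215 219 219]
174 [ 0.533 -0.2    0.059] 0.0 [214 217 217]
176 [ 0.526 -0.2    0.06 ] 0.008 [214 218 219]
178 [ 0.519 -0.2    0.063] 0.008 [215 219 219]
180 [ 0.513 -0.2    0.058] 0.004 [216 219 219]
182 [ 0.506 -0.2    0.058] 0.003 [215 219 219]
184 [ 0.499 -0.2    0.065] 0.004 [215 218 219]
186 [ 0.493 -0.2    0.057] 0.002 [211 215 215]
188 [ 0.486 -0.2    0.058] 0.064 [183 190 190]
190 [ 0.48  -0.2    0.056] 0.004 [195 199 200]
192 [ 0.478 -0.201  0.009] 0.006 [193 197 197]
194 [ 0.466 -0.2    0.061] 0.003 [194 196 196]
196 [ 0.465 -0.201  0.003] -0.002 [124 122 121]
198 [ 0.458 -0.201 -0.   ] 0.0 [98 94 90]
200 [ 0.451 -0.201  0.003] -0.003 [103  99  95]
```

View pics/c1.png

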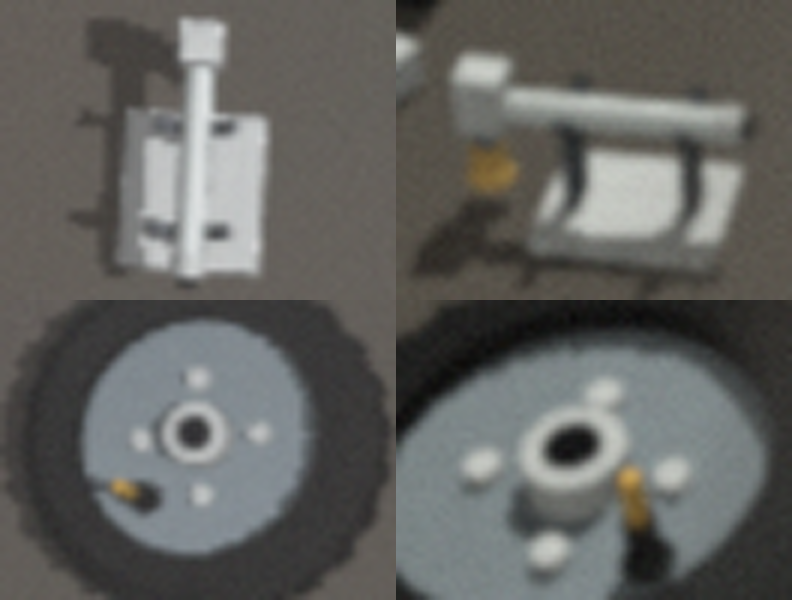

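The crop confirms it: the steel gauge lies in the rack with its brass chuck below the head and its collar at the tail. The stem stands on the rim's -x/+y side, at top (122.7,161.7) and side (179,322).

```bash
cat > meas.py <<'E'
from h import *
def near(c1,p1,c2,p2):
    A=[];b=[]
    for c,p in((c1,p1),(c2,p2)):
        o=-np.array(c['R']).T@c['t'];d=world(c,*p,d=1)-o;d/=np.linalg.norm(d)
        M=np.eye(3)-np.outer(d,d);A.append(M);b.append(M@o)
    A=np.vstack(A);b=np.hstack(b);x=np.linalg.lstsq(A,b,rcond=None)[0];return x,np.linalg.norm(A@x-b)
def gold(c,x,y,w,h):
    s=cv2.cvtColor(c['pixels'],cv2.COLOR_RGB2HSV)
    m=(s[...,0]>10)&(s[...,0]<28)&(s[...,1]>100)&(s[...,2]>70)
    k=np.zeros_like(m);k[y:y+h,x:x+w]=1
    v,u=np.nonzero(m&k);return np.stack([u,v],1)
E
python3 - <<'E'
from meas import *
import pickle
T=pickle.load(open('top0.pkl','rb'));S=pickle.load(open('side0.pkl','rb'))
g=gold(T,115,152,20,20);s=gold(S,165,305,30,40)
print('gold top',g.tolist());print('gold side',s.tolist())
print('mid',near(T,g.mean(0),S,s.mean(0)))
# tip: extremes
# head and bar in top
p=T['pixels'].astype(int); P=cloud(T)
m=(p.min(2)>150)
m[:150]=0;m[205:]=0;m[:,:245]=0;m[:,275:]=0
hv,hu=np.nonzero(m&(np.arange(384)[:,None]<161)); print('head px',hu.mean(),hv.mean(),hu.min(),hu.max(),hv.min(),hv.max(),world(T,hu.mean(),hv.mean(),z=.078))
hz=P[hv,hu]; print('head depth med',np.median(hz,0))
q=P[150:205,245:275].reshape(-1,3); b=q[(q[:,2]>.045)&(q[:,2]<.072)&(q[:,0]<.567)&(q[:,0]>.47)]
l=cv2.fitLine(b[:,:2].astype(np.float32),cv2.DIST_HUBER,0,.01,.01).ravel();print('bar',l,len(b), 'yaw',np.arctan2(l[1],l[0]))
# bar rays from colour
L=[];
for v in range(164,196,1):
    u=np.nonzero((p[v,250:268].min(1)>175))[0]+250
    L.append((v,u.min(),u.max(),len(u)))
print(L)
# wheel: rim disc
w=cv2.cvtColor(T['pixels'],cv2.COLOR_RGB2HSV)
mm=((w[...,0]>95)&(w[...,0]<115)&(w[...,1]>25)&(w[...,2]>90)).astype(np.uint8);mm[:125]=0;mm[190:]=0;mm[:,:100]=0;mm[:,170:]=0
c=max(cv2.findContours(mm,0,1)[0],key=cv2.contourArea);print(cv2.minEnclosingCircle(c))
e=cv2.minEnclosingCircle(c)[0];print('wheel',world(T,*e,z=.034))
E
```

```text
gold top [[121, 160], [122, 160], [121, 161], [122, 161], [123, 161], [124, 161], [122, 162], [123, 162], [124, 162]]
gold side [[178, 318], [179, 318], [177, 319], [178, 319], [179, 319], [180, 319], [177, 320], [178, 320], [179, 320], [180, 320], [177, 321], [178, 321], [179, 321], [180, 321], [178, 322], [179, 322], [180, 322], [178, 323], [179, 323], [180, 323], [179, 324], [180, 324], [181, 324], [179, 325], [180, 325], [181, 325], [179, 326], [180, 326], [181, 326], [179, 327], [180, 327]]
mid (array([0.57246627, 0.24699671, 0.06432592]), np.float64(0.0004793948837587464))
head px 259.12 156.54 256 263 153 160 [ 0.58711022 -0.20024283  0.078     ]
head depth med [ 0.58803289 -0.19993028  0.07526873]
bar [ 0.9990606  -0.04333595  0.5170567  -0.19451334] 188 yaw -0.043349523
[(164, np.int64(258), np.int64(260), 3), (165, np.int64(258), np.int64(260), 3), (166, np.int64(258), np.int64(260), 3), (167, np.int64(258), np.int64(260), 3), (168, np.int64(258), np.int64(260), 3), (169, np.int64(258), np.int64(261), 4), (170, np.int64(258), np.int64(267), 5), (171, np.int64(258), np.int64
[... 367 characters left out ...]
(267), 15), (181, np.int64(251), np.int64(267), 15), (182, np.int64(251), np.int64(267), 15), (183, np.int64(251), np.int64(267), 15), (184, np.int64(251), np.int64(267), 15), (185, np.int64(250), np.int64(267), 16), (186, np.int64(253), np.int64(267), 13), (187, np.int64(257), np.int64(267), 6), (188, np.int64(257), np.int64(267), 6), (189, np.int64(257), np.int64(267), 6), (190, np.int64(250), np.int64(267), 11), (191, np.int64(251), np.int64(267), 14), (192, np.int64(251), np.int64(267), 14), (193, np.int64(251), np.int64(267), 14), (194, np.int64(257), np.int64(267), 11), (195, np.int64(257), np.int64(258), 2)]
((137.5, 156.5), 16.985387802124023)
wheel [0.59389566 0.20746768 0.034     ]
```

```bash
python3 - <<'E'
from meas import *
import pickle
T=pickle.load(open('top0.pkl','rb'));S=pickle.load(open('side0.pkl','rb'))
print('tip',near(T,(121.2,160.2),S,(178.5,318.)))
print('hub',near(T,(133.8,151.8),S,(168.3,314.5-.5)), world(T,133.8,151.8,z=.05))
print('head side',world(S,224.0,193.5,z=.078),near(T,(259.4,156.3),S,(224,193.5)))
for z in (.05,.055,.06,.065,.07,.075): print(z,'tip side',world(S,178.5,318.2,z=z),'top',world(T,121.5,160.5,z=z))
E
python3 -m creep '{"translation":[[441,-730,0],[441,-730,0],[441,-730,0],[441,-730,0],[441,-730,0]],"yaw":[0.215,0.215,0.215,0.215,0.215],"gripper":[0,0,0,0,0]}' 40
```

```text
tip (array([0.57265565, 0.24683694, 0.07648382]), np.float64(0.00145634096793207))
hub (array([0.60743035, 0.21640271, 0.04708149]), np.float64(0.00022042350159042333)) [0.60670058 0.21545279 0.05      ]
head side [ 0.58408155 -0.19709975  0.078     ] (array([ 0.58685489, -0.20141531,  0.07532433]), np.float64(0.002178879817991565))
0.05 tip side [0.58228088 0.2263982  0.05      ] top [0.5773159  0.25512865 0.05      ]
0.055 tip side [0.58023095 0.23034145 0.055     ] top [0.57644376 0.25342688 0.055     ]
0.06 tip side [0.57818101 0.23428469 0.06      ] top [0.57557163 0.2517251  0.06      ]
0.065 tip side [0.57613107 0.23822794 0.065     ] top [0.57469949 0.25002333 0.065     ]
0.07 tip side [0.57408114 0.24217119 0.07      ] top [0.57382736 0.24832156 0.07      ]
0.075 tip side [0.5720312  0.24611443 0.075     ] top [0.57295522 0.24661978 0.075     ]
time_s: 0.52
ee_pos: [0.2543, 0.3505, 0.2241]
eef_rot: [-3.14, -0.0, 3.087]
force: [0.9, 0.9, 0.1]
grip_width: 0.0942
```

```bash
python3 -m creep '{"translation":[[333,-551,0],[333,-551,0],[333,-551,0],[333,-551,0],[333,-551,0]],"yaw":[0,0,0,0,0],"gripper":[0,0,0,0,0]}' 
python3 -m creep '{"translation":[[226,-371,0],[226,-371,0],[226,-371,0],[226,-371,0],[226,-371,0]],"yaw":[0,0,0,0,0],"gripper":[0,0,0,0,0]}' 
python3 -m creep '{"translation":[[117,-192,0],[117,-192,0],[117,-192,0],[117,-192,0],[117,-192,0]],"yaw":[0,0,0,0,0],"gripper":[0,0,0,0,0]}'
```

```text
time_s: 0.93
ee_pos: [0.3619, 0.172, 0.2243]
eef_rot: [-3.14, -0.0, 3.088]
force: [1.5, 0.1, 0.4]
grip_width: 0.0937
time_s: 1.35
ee_pos: [0.4701, -0.0063, 0.2242]
eef_rot: [-3.14, -0.0, 3.087]
force: [0.6, 0.9, 0.3]
grip_width: 0.094
time_s: 1.77
ee_pos: [0.578, -0.1844, 0.2237]
eef_rot: [-3.141, -0.001, 3.087]
force: [0.2, 0.6, 0.3]
grip_width: 0.0942
```

```bash
python3 -m creep '{"translation":[[9,-16,-25],[9,-16,-60],[9,-16,-95],[9,-16,-110],[9,-16,-110]],"yaw":[0,0,0,0,0],"gripper":[0,0,0,0,0]}'
python3 - <<'E'
from h import *
S=ctrl.camera('side');T=ctrl.camera('top')
a=cv2.resize(S['pixels'][120:250,150:300,::-1],(520,450),interpolation=cv2.INTER_CUBIC)
cv2.imwrite('pics/g1.png',a)
E
```

```text
time_s: 2.18
ee_pos: [0.5852, -0.1998, 0.1091]
eef_rot: [3.14, -0.008, 3.087]
force: [-0.8, -0.5, 0.5]
grip_width: 0.0941
```

View pics/g1.png

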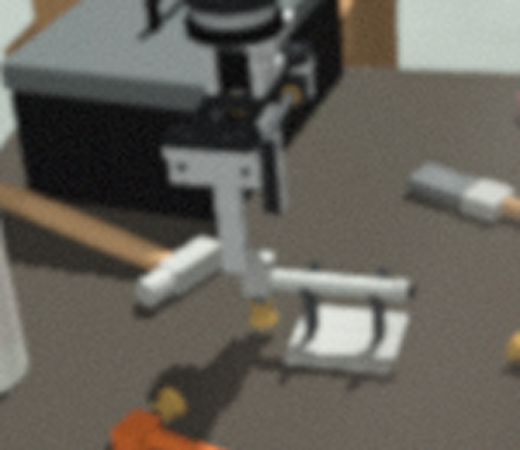

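The open fingers straddle the head (crop 258,275), with the near finger in front of it and the rack clear. Going down and closing.

```bash
python3 -m creep '{"translation":[[2,0,-20],[2,0,-40],[2,0,-48],[2,0,-48],[2,0,-48]],"yaw":[0,0,0,0,0],"gripper":[0,0,0,0,0]}' 
python3 -m creep '{"translation":[[0,0,0],[0,0,0],[0,0,0],[0,0,0],[0,0,0]],"yaw":[0,0,0,0,0],"gripper":[120,190,210,230,255]}' 50
python3 -m creep '{"translation":[[0,0,0],[0,0,0],[0,0,0],[0,0,0],[0,0,0]],"yaw":[0,0,0,0,0],"gripper":[255,255,255,255,255]}' 50
```

```text
time_s: 2.7
ee_pos: [0.5897, -0.2006, 0.0676]
eef_rot: [-3.14, 0.001, 3.087]
force: [1.2, -0.6, 0.0]
grip_width: 0.0939
time_s: 3.12
ee_pos: [0.5898, -0.2006, 0.068]
eef_rot: [-3.14, 0.001, 3.087]
force: [-0.5, 0.1, -0.0]
grip_width: 0.0642
time_s: 3.53
ee_pos: [0.5898, -0.2006, 0.0679]
eef_rot: [-3.14, 0.001, 3.087]
force: [0.0, 0.3, 0.1]
grip_width: 0.0308
```

```bash
python3 -m creep '{"translation":[[0,0,0],[-1,0,-4],[-1,0,-7],[-1,0,-7],[-1,0,-7]],"yaw":[0,0,0,0,0],"gripper":[146,146,146,146,146]}' 50
python3 -m creep '{"translation":[[0,0,0],[0,0,0],[0,0,0],[0,0,0],[0,0,0]],"yaw":[0,0,0,0,0],"gripper":[255,255,255,255,255]}' 50
python3 -m creep '{"translation":[[0,0,0],[0,0,0],[0,0,0],[0,0,0],[0,0,0]],"yaw":[0,0,0,0,0],"gripper":[255,255,255,255,255]}' 50
```

```text
time_s: 3.95
ee_pos: [0.5886, -0.2006, 0.0606]
eef_rot: [-3.14, 0.0, 3.087]
force: [-0.5, 0.3, -0.8]
grip_width: 0.04
time_s: 4.37
ee_pos: [0.5887, -0.2002, 0.0608]
eef_rot: [-3.141, 0.0, 3.087]
force: [-0.4, 5.4, 3.0]
grip_width: 0.0235
time_s: 4.78
ee_pos: [0.5887, -0.2001, 0.0608]
eef_rot: [-3.141, 0.0, 3.087]
force: [-1.3, 4.8, 2.6]
grip_width: 0.0236
```

```bash
python3 -m creep '{"translation":[[0,0,4],[0,0,12],[0,0,25],[0,0,45],[0,0,70]],"yaw":[0,0,0,0,0],"gripper":[255,255,255,255,255]}' 50
python3 -m creep '{"translation":[[0,0,25],[0,0,50],[0,0,60],[0,0,60],[0,0,60]],"yaw":[0,0,0,0,0],"gripper":[255,255,255,255,255]}' 50
python3 - <<'E'
from h import *
S=ctrl.camera('side')
cv2.imwrite('pics/g2.png',cv2.resize(S['pixels'][120:250,170:300,::-1],(520,520),interpolation=cv2.INTER_CUBIC))
E
```

```text
time_s: 5.2
ee_pos: [0.5882, -0.2002, 0.1315]
eef_rot: [-3.141, -0.001, 3.087]
force: [-0.3, -0.6, -1.7]
grip_width: 0.0235
time_s: 5.62
ee_pos: [0.588, -0.2002, 0.1913]
eef_rot: [-3.141, -0.001, 3.087]
force: [0.2, -0.1, -1.7]
grip_width: 0.0239
```

View pics/g2.png

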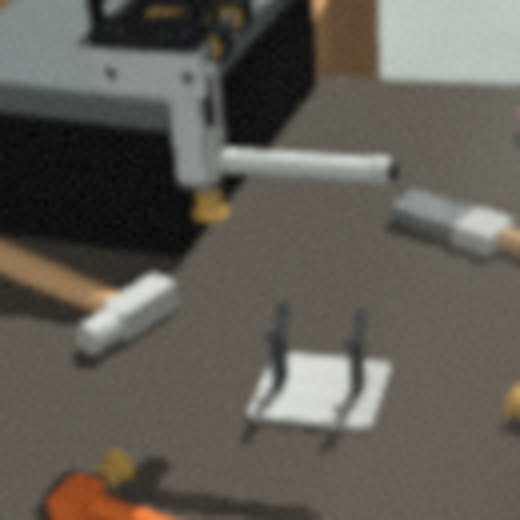

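The gauge is held level with the chuck (crop 210,207) pointing down, and the rack is empty. Carrying it over to the valve.

```bash
python3 -m creep '{"translation":[[-2,25,0],[-4,60,0],[-6,100,0],[-8,140,0],[-10,180,0]],"yaw":[0,0,0,0,0],"gripper":[255,255,255,255,255]}' 50
python3 -m creep '{"translation":[[-2,40,0],[-3,80,0],[-4,120,0],[-5,160,0],[-6,190,0]],"yaw":[0,0,0,0,0],"gripper":[255,255,255,255,255]}' 50
python3 -m creep '{"translation":[[-1,30,0],[-1,55,0],[-1,70,-10],[-1,77,-20],[-1,77,-25]],"yaw":[0,0,0,0,0],"gripper":[255,255,255,255,255]}' 50
python3 -m creep '{"translation":[[0,0,0],[0,0,0],[0,0,0]],"yaw":[0,0,0],"gripper":[255,255,255]}' 50
```

```text
time_s: 6.08
ee_pos: [0.5767, -0.0185, 0.1884]
eef_rot: [3.141, -0.006, 3.086]
force: [0.6, 0.6, -1.9]
grip_width: 0.0239
time_s: 6.5
ee_pos: [0.5696, 0.1743, 0.1865]
eef_rot: [-3.141, -0.008, 3.088]
force: [0.1, -0.5, -2.0]
grip_width: 0.024
time_s: 6.92
ee_pos: [0.5677, 0.2516, 0.1582]
eef_rot: [-3.14, -0.012, 3.089]
force: [-0.3, -0.3, -1.9]
grip_width: 0.0235
time_s: 7.17
ee_pos: [0.568, 0.2503, 0.1581]
eef_rot: [-3.139, -0.012, 3.087]
force: [-1.0, -0.0, -1.6]
grip_width: 0.0237
```

```bash
python3 -m creep '{"translation":[[6,-3,-5],[6,-3,-12],[6,-3,-17],[6,-3,-17],[6,-3,-17]],"yaw":[0,0,0,0,0],"gripper":[255,255,255,255,255]}' 50
python3 - <<'E'
from meas import *
import pickle
S=ctrl.camera('side');T=ctrl.camera('top');print(ctrl.get_obs()['ee_pos'],ctrl.get_obs()['eef_rot'])
pickle.dump((S,T),open('v.pkl','wb'))
a=cv2.resize(S['pixels'][250:350,130:230,::-1],(400,400),interpolation=cv2.INTER_CUBIC)
b=cv2.resize(T['pixels'][110:210,80:180,::-1],(400,400),interpolation=cv2.INTER_CUBIC)
cv2.imwrite('pics/v1.png',np.hstack([a,b]))
E
```

```text
time_s: 7.58
ee_pos: [0.5738, 0.2472, 0.1406]
eef_rot: [-3.139, -0.013, 3.087]
force: [0.2, -0.7, -1.5]
grip_width: 0.0234
[0.57398184 0.24741648 0.14124384] [-3.13934911 -0.01177505  3.08736322]
```

View pics/v1.png

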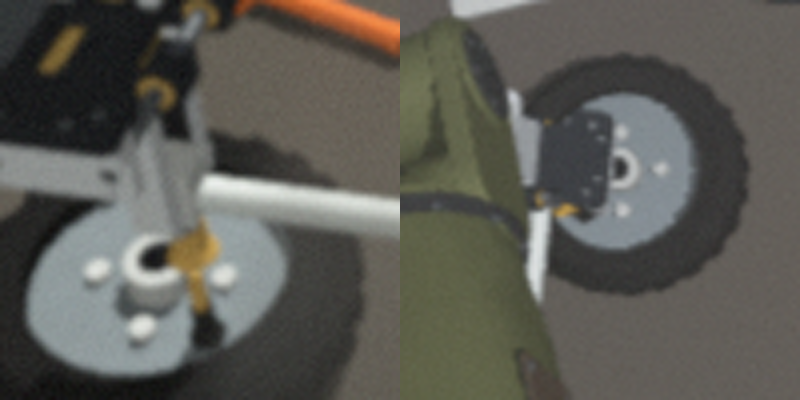

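Run:
```python
from meas import *
import pickle
S,T=pickle.load(open('v.pkl','rb'))
def pr(c,X): 
    p=np.array(c['R'])@X+c['t'];return np.array([p[0]/p[2]*c['fx']+c['cx'],p[1]/p[2]*c['fy']+c['cy']])
for z in(.034,.06,.076,.094,.11): print(z,pr(S,np.array([.5725,.247,z])).round(1))
g=gold(S,160,300,35,35)
for v in range(g[:,1].min(),g[:,1].max()+1):
    u=g[g[:,1]==v][:,0]; 
    if len(u):print(v,u.min(),u.max(),end='; ')
cv2.imwrite('pics/v2.png',cv2.resize(S['pixels'][290:340,150:210,::-1],(720,600),interpolation=cv2.INTER_CUBIC))
```

```text
0.034 [181.1 332.4]
0.06 [179.2 323.7]
0.076 [178.  318.2]
0.094 [176.7 311.8]
0.11 [175.5 306. ]
307 180 180; 308 178 181; 309 176 182; 310 174 183; 311 173 183; 312 172 183; 313 172 183; 314 171 182; 315 172 181; 316 174 180; 317 176 179; 318 177 179; 319 177 179; 320 177 179; 321 177 180; 322 178 180; 323 178 180; 324 179 181; 325 179 181; 326 179 181; 327 179 181;
```

View pics/v2.png

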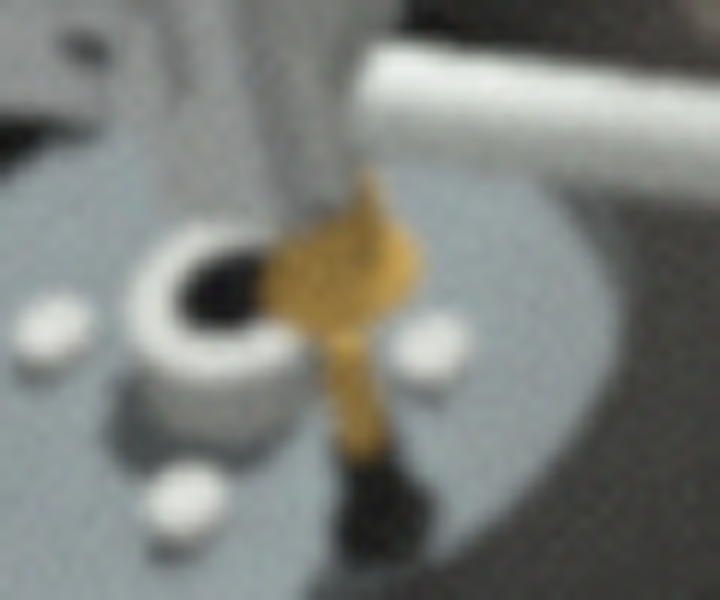

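```bash
python3 -m creep '{"translation":[[1,0,-3],[1,0,-8],[1,0,-13],[1,0,-16],[1,0,-16]],"yaw":[0,0,0,0,0],"gripper":[255,255,255,255,255]}' 50
python3 -m creep '{"translation":[[0,0,-2],[0,0,-4],[0,0,-6],[0,0,-8],[0,0,-8]],"yaw":[0,0,0,0,0],"gripper":[255,255,255,255,255]}' 50
```

```text
time_s: 8.1
ee_pos: [0.5746, 0.2473, 0.1242]
eef_rot: [-3.139, -0.013, 3.087]
force: [0.2, -0.2, -2.4]
grip_width: 0.0239
time_s: 8.52
ee_pos: [0.5744, 0.2472, 0.1157]
eef_rot: [-3.139, -0.014, 3.087]
force: [-0.8, 0.4, -1.1]
grip_width: 0.0236
```

```bash
python3 -m creep '{"translation":[[0,0,-1],[0,0,-2],[0,0,-3],[0,0,-4],[0,0,-4]],"yaw":[0,0,0,0,0],"gripper":[255,255,255,255,255]}' 50
```

```text
time_s: 8.93
ee_pos: [0.5744, 0.2472, 0.1115]
eef_rot: [-3.138, -0.014, 3.087]
force: [1.5, 1.1, -1.2]
grip_width: 0.0237
```

```bash
for i in 1; do python3 -m creep '{"translation":[[0,0,-1],[0,0,-2],[0,0,-3],[0,0,-3]],"yaw":[0,0,0,0],"gripper":[255,255,255,255]}' 50; done
```

```text
time_s: 9.27
ee_pos: [0.5745, 0.2472, 0.1085]
eef_rot: [-3.139, -0.014, 3.087]
force: [0.2, 0.2, 1.1]
grip_width: 0.0235
```

```bash
python3 -m creep '{"translation":[[0,0,-1],[0,0,-2],[0,0,-3],[0,0,-3],[0,0,-3]],"yaw":[0,0,0,0,0],"gripper":[255,255,255,255,255]}' 50
```

```text
time_s: 9.68
ee_pos: [0.5746, 0.2473, 0.1057]
eef_rot: [-3.139, -0.013, 3.087]
force: [0.1, -0.6, 4.4]
grip_width: 0.0237
```

```bash
python3 -m creep '{"translation":[[0,0,-1],[0,0,-2],[0,0,-2],[0,0,-2],[0,0,-2]],"yaw":[0,0,0,0,0],"gripper":[255,255,255,255,255]}' 50
```

```text
time_s: 10.1
ee_pos: [0.5747, 0.2473, 0.104]
eef_rot: [-3.139, -0.013, 3.087]
force: [-1.6, -0.6, 5.5]
grip_width: 0.0238
```

```bash
python3 -m creep '{"translation":[[0,0,-1],[0,0,-2],[0,0,-2],[0,0,-2],[0,0,-2]],"yaw":[0,0,0,0,0],"gripper":[255,255,255,255,255]}' 50
```

```text
time_s: 10.52
ee_pos: [0.5749, 0.2474, 0.1026]
eef_rot: [-3.139, -0.012, 3.087]
force: [-0.6, 0.7, 7.1]
grip_width: 0.0235
```

```bash
python3 -m creep '{"translation":[[0,0,-1],[0,0,-1],[0,0,-1],[0,0,-1],[0,0,-1]],"yaw":[0,0,0,0,0],"gripper":[255,255,255,255,255]}' 50
python3 - <<'E'
from h import *
f=[]
for i in range(4):
    S=ctrl.camera('side');o=ctrl.get_obs();f.append(o['force'])
print(np.mean(f,0),o['ee_pos'],o['time_s'])
save(S,'press.png')
E
```

```text
time_s: 10.93
ee_pos: [0.575, 0.2474, 0.1022]
eef_rot: [-3.139, -0.012, 3.087]
force: [-2.5, -0.6, 8.3]
grip_width: 0.0236
[-1.97151546 -1.21218993  8.68023669] [0.57504219 0.24747992 0.10222463] 11.1333
```

```bash
python3 -m creep '{"translation":[[0,0,-1],[0,0,-1.5],[0,0,-1.5],[0,0,-1.5],[0,0,-1.5]],"yaw":[0,0,0,0,0],"gripper":[255,255,255,255,255]}' 50
python3 - <<'E'
from h import *
f=[]
for i in range(4):
    S=ctrl.camera('side');o=ctrl.get_obs();f.append(o['force'])
print(np.mean(f,0),o['ee_pos'],o['time_s'])
cv2.imwrite('pics/p1.png',cv2.resize(S['pixels'][260:350,140:290,::-1],(800,480),interpolation=cv2.INTER_CUBIC))
E
```

```text
time_s: 11.55
ee_pos: [0.5755, 0.2477, 0.1016]
eef_rot: [-3.14, -0.01, 3.087]
force: [-0.7, 0.2, 9.5]
grip_width: 0.0237
[-0.54023945 -0.81486291  8.84201691] [0.57551682 0.24764446 0.10159129] 11.75
```

View pics/p1.png

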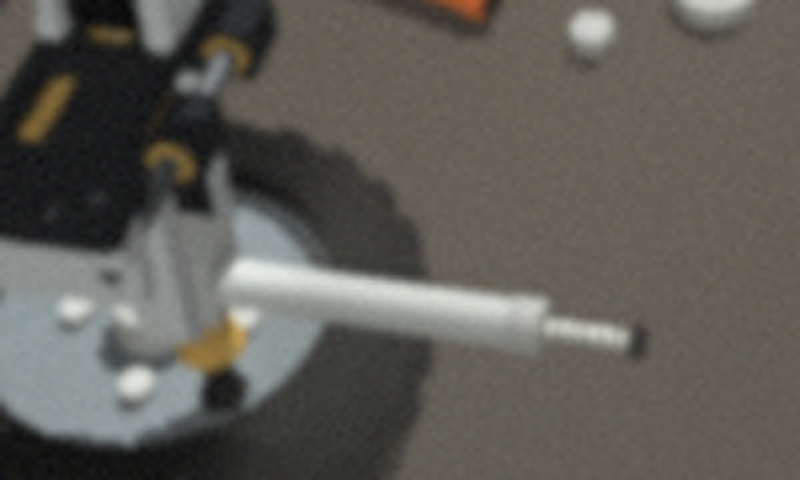

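The rod is out, at crop (545–640,335), and the force on the chuck is about 10.5 N. Pressing slightly deeper and holding.

```bash
python3 -m creep '{"translation":[[0,0,-1],[-0.5,0,-2],[-0.5,0,-2],[-0.5,0,-2],[-0.5,0,-2]],"yaw":[0,0,0,0,0],"gripper":[255,255,255,255,255]}' 50
python3 - <<'E'
from h import *
f=[]
for i in range(4):
    S=ctrl.camera('side');o=ctrl.get_obs();f.append(o['force'])
print(np.mean(f,0),o['ee_pos'],o['time_s'])
E
```

```text
time_s: 12.17
ee_pos: [0.5754, 0.2477, 0.1005]
eef_rot: [-3.141, -0.009, 3.087]
force: [-1.1, -1.5, 9.6]
grip_width: 0.0237
[-1.16238697 -1.03172447  9.90601068] [0.5754746  0.24772705 0.10054604] 12.3667
```

```bash
python3 -m creep '{"translation":[[0,0,-1.2],[0,0,-1.2],[0,0,-1.2],[0,0,-1.2],[0,0,-1.2]],"yaw":[0,0,0,0,0],"gripper":[255,255,255,255,255]}' 50
```

```text
time_s: 12.78
ee_pos: [0.5756, 0.2478, 0.1001]
eef_rot: [-3.141, -0.008, 3.087]
force: [-2.7, -1.9, 9.4]
grip_width: 0.0239
```

```bash
python3 -m creep '{"translation":[[0,0,-1.2],[0,0,-1.2],[0,0,-1.2],[0,0,-1.2],[0,0,-1.2]],"yaw":[0,0,0,0,0],"gripper":[255,255,255,255,255]}' 50
python3 - <<'E'
from h import *
f=[]
for i in range(16):
    S=ctrl.camera('side');o=ctrl.get_obs();f.append(o['force'])
print(np.mean(f,0),o['ee_pos'],o['time_s'])
E
```

```text
time_s: 13.2
ee_pos: [0.5757, 0.2478, 0.0997]
eef_rot: [-3.141, -0.007, 3.088]
force: [-3.9, -1.7, 10.3]
grip_width: 0.0239
[-3.41153448 -1.53614596 10.22885317] [0.57571792 0.24778625 0.09966484] 14.0
```

Held about 2 s at about 12 N. Lifting off straight up.

```bash
python3 -m creep '{"translation":[[0,0,2],[-0.5,0,5],[-1,0,9],[-1,0,15],[-1,0,25]],"yaw":[0,0,0,0,0],"gripper":[255,255,255,255,255]}' 50
python3 -m creep '{"translation":[[0,0,15],[0,0,40],[0,0,65],[0,0,80],[0,0,80]],"yaw":[0,0,0,0,0],"gripper":[255,255,255,255,255]}' 50
python3 - <<'E'
from h import *
S=ctrl.camera('side');o=ctrl.get_obs()
print(o['ee_pos'],o['eef_rot'],o['time_s'])
import pickle;pickle.dump((S,),open('up.pkl','wb'))
cv2.imwrite('pics/p2.png',cv2.resize(S['pixels'][200:330,130:310,::-1],(800,578),interpolation=cv2.INTER_CUBIC))
E
```

```text
time_s: 14.42
ee_pos: [0.5741, 0.2476, 0.1239]
eef_rot: [-3.14, -0.009, 3.087]
force: [-0.1, 0.2, -2.2]
grip_width: 0.0237
time_s: 14.83
ee_pos: [0.5751, 0.248, 0.2079]
eef_rot: [3.141, -0.004, 3.087]
force: [0.2, 0.8, -1.6]
grip_width: 0.0234
[0.57453359 0.24773701 0.20538882] [-3.14122786 -0.00695769  3.08748577] 14.8833
```

View pics/p2.png

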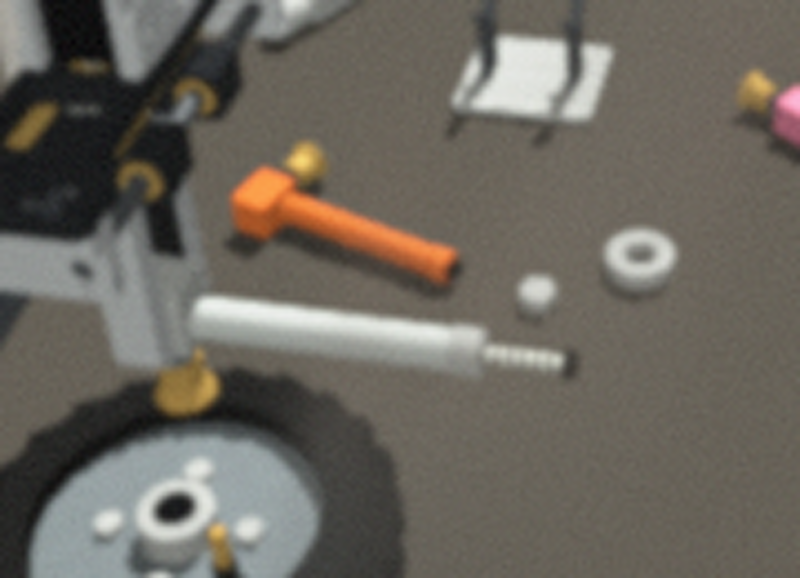

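Rod still out (crop 485–575,358). Checking whether the bar has tilted in the grip, then carrying it back.

```bash
python3 - <<'E'
from meas import *
import pickle
S,=pickle.load(open('up.pkl','rb'))
def pr(c,X): 
    p=np.array(c['R'])@X+c['t'];return np.array([p[0]/p[2]*c['fx']+c['cx'],p[1]/p[2]*c['fy']+c['cy']])
o=np.array([.5735,.2477,.2004])
for s in(.018,.127):
  for t in(-.05,0,.05):
    X=o-s*np.array([np.cos(.055),-np.sin(.055),0])+[0,0,s*t]
    print(s,t,((pr(S,X)-[130,200])*4.444).round(0))
E
python3 -m creep '{"translation":[[1,-25,0],[3,-60,0],[5,-100,0],[7,-140,0],[8,-180,0]],"yaw":[0,0,0,0,0],"gripper":[255,255,255,255,255]}' 50
python3 -m creep '{"translation":[[1,-40,0],[3,-80,0],[4,-120,0],[6,-160,0],[7,-190,0]],"yaw":[0,0,0,0,0],"gripper":[255,255,255,255,255]}' 50
```

```text
0.018 -0.05 [209. 321.]
0.018 0 [209. 319.]
0.018 0.05 [208. 317.]
0.127 -0.05 [481. 366.]
0.127 0 [480. 354.]
0.127 0.05 [479. 342.]
time_s: 15.3
ee_pos: [0.5818, 0.0661, 0.2037]
eef_rot: [-3.141, -0.009, 3.088]
force: [0.4, -0.5, -1.0]
grip_width: 0.0234
time_s: 15.72
ee_pos: [0.5879, -0.1268, 0.2019]
eef_rot: [-3.141, -0.012, 3.087]
force: [0.2, 0.0, -2.1]
grip_width: 0.0239
```

Bar level (tail expected at (480,354), seen at about (483,351)), so I'll return to the pick-up pose.

```bash
python3 -m creep '{"translation":[[0,-30,0],[0,-55,-10],[0,-70,-30],[0,-73,-55],[0,-73,-70]],"yaw":[0,0,0,0,0],"gripper":[255,255,255,255,255]}' 50
python3 -m creep '{"translation":[[0,0,0],[0,0,0],[0,0,0]],"yaw":[0,0,0],"gripper":[255,255,255]}' 50
```

```text
time_s: 16.13
ee_pos: [0.5863, -0.2007, 0.1276]
eef_rot: [3.14, -0.016, 3.085]
force: [-0.6, -0.2, -2.4]
grip_width: 0.0234
time_s: 16.38
ee_pos: [0.5864, -0.2005, 0.1278]
eef_rot: [3.14, -0.016, 3.085]
force: [-0.8, 0.1, -2.0]
grip_width: 0.0237
```

```bash
python3 -m creep '{"translation":[[2,1,-10],[2,1,-25],[2,1,-40],[2,1,-48],[2,1,-48]],"yaw":[0,0,0,0,0],"gripper":[255,255,255,255,255]}' 50
python3 -m creep '{"translation":[[0,0,-4],[0,0,-8],[0,0,-12],[0,0,-14],[0,0,-14]],"yaw":[0,0,0,0,0],"gripper":[255,255,255,255,255]}' 50
```

```text
time_s: 16.8
ee_pos: [0.5879, -0.1991, 0.0782]
eef_rot: [3.14, -0.018, 3.085]
force: [-0.9, -0.8, -1.6]
grip_width: 0.0239
time_s: 17.22
ee_pos: [0.5878, -0.199, 0.0639]
eef_rot: [3.139, -0.019, 3.085]
force: [-0.3, 0.2, -2.0]
grip_width: 0.0237
```

```bash
python3 -m creep '{"translation":[[0,0,-1],[0,0,-2],[0,0,-2.5],[0,0,-2.5],[0,0,-2.5]],"yaw":[0,0,0,0,0],"gripper":[255,255,255,255,255]}' 50
```

```text
time_s: 17.63
ee_pos: [0.5878, -0.199, 0.0615]
eef_rot: [3.139, -0.019, 3.085]
force: [-0.0, 0.0, -2.2]
grip_width: 0.0237
```

```bash
python3 -m creep '{"translation":[[0,0,-1],[0,0,-1.5],[0,0,-1.5],[0,0,-1.5],[0,0,-1.5]],"yaw":[0,0,0,0,0],"gripper":[255,255,255,255,255]}' 50
```

```text
time_s: 18.05
ee_pos: [0.5878, -0.1991, 0.06]
eef_rot: [3.139, -0.019, 3.085]
force: [-0.5, 0.2, -1.6]
grip_width: 0.0236
```

```bash
python3 -m creep '{"translation":[[0,0,-1],[0,0,-1],[0,0,-1],[0,0,-1],[0,0,-1]],"yaw":[0,0,0,0,0],"gripper":[255,255,255,255,255]}' 50
python3 - <<'E'
from h import *
S=ctrl.camera('side');o=ctrl.get_obs()
print(o['ee_pos'],o['force'],o['time_s'])
cv2.imwrite('pics/r1.png',cv2.resize(S['pixels'][175:235,200:290,::-1],(720,480),interpolation=cv2.INTER_CUBIC))
E
```

```text
time_s: 18.47
ee_pos: [0.588, -0.1991, 0.0593]
eef_rot: [3.14, -0.018, 3.085]
force: [-0.4, -0.0, 3.6]
grip_width: 0.0236
[ 0.58796279 -0.199125    0.05927634] [-0.92148665 -0.31218603  4.68204891] 18.5167
```

View pics/r1.png

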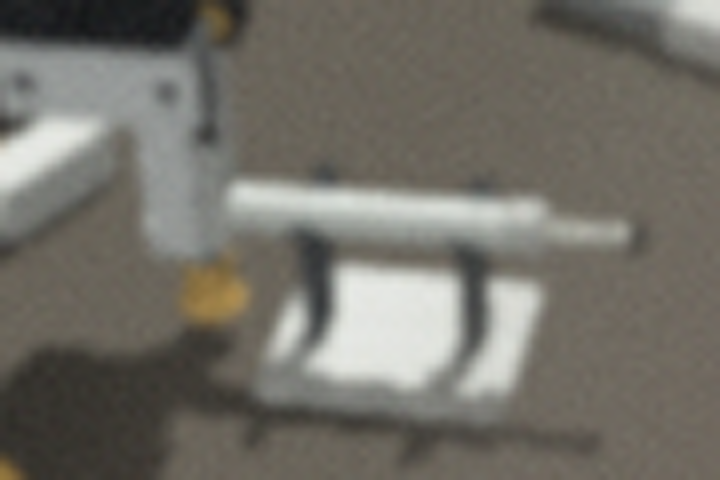

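The bar sits between both supports (crop 320 and 475), chuck down, rod out to (640,235), with contact of about +5 N. Releasing and retreating.

```bash
python3 -m creep '{"translation":[[0,0,0],[0,0,0],[0,0,0],[0,0,0],[0,0,0]],"yaw":[0,0,0,0,0],"gripper":[200,180,160,140,110]}' 
python3 -m creep '{"translation":[[0,0,0],[0,0,0],[0,0,0],[0,0,0],[0,0,0]],"yaw":[0,0,0,0,0],"gripper":[60,30,0,0,0]}'
python3 -m creep '{"translation":[[0,0,5],[0,0,15],[0,0,35],[0,0,60],[0,0,90]],"yaw":[0,0,0,0,0],"gripper":[0,0,0,0,0]}'
python3 -m creep '{"translation":[[0,10,30],[0,40,60],[0,80,60],[0,120,60],[0,160,60]],"yaw":[0,0,0,0,0],"gripper":[0,0,0,0,0]}'
python3 -m creep '{"translation":[[0,30,0],[0,50,0],[0,50,0],[0,50,0],[0,50,0]],"yaw":[0,0,0,0,0],"gripper":[0,0,0,0,0]}'
python3 - <<'E'
from h import *
S=ctrl.camera('side');T=ctrl.camera('top')
a=cv2.resize(S['pixels'][180:240,205:285,::-1],(400,300),interpolation=cv2.INTER_CUBIC)
b=cv2.resize(T['pixels'][148:208,220:300,::-1],(400,300),interpolation=cv2.INTER_CUBIC)
cv2.imwrite('pics/f.png',np.hstack([a,b]))
p=T['pixels'].astype(int);m=(p.min(2)>150);m[161:]=0;m[:150]=0;m[:,:245]=0;m[:,275:]=0
v,u=np.nonzero(m);print('head px',u.mean(),v.mean(),world(T,u.mean(),v.mean(),z=.078), np.median(cloud(T)[v,u],0))
E
```

```text
time_s: 18.93
ee_pos: [0.5879, -0.1991, 0.0591]
eef_rot: [3.14, -0.018, 3.085]
force: [-0.0, 0.2, -0.0]
grip_width: 0.044
time_s: 19.35
ee_pos: [0.5879, -0.1991, 0.0591]
eef_rot: [3.14, -0.018, 3.085]
force: [-0.2, -0.2, -0.0]
grip_width: 0.0775
time_s: 19.77
ee_pos: [0.5874, -0.1989, 0.15]
eef_rot: [3.139, -0.02, 3.085]
force: [0.1, 0.1, 0.4]
grip_width: 0.0942
time_s: 20.18
ee_pos: [0.5872, -0.0374, 0.2118]
eef_rot: [3.139, -0.018, 3.085]
force: [0.2, 0.4, 0.2]
grip_width: 0.0938
time_s: 20.6
ee_pos: [0.5873, 0.0119, 0.2123]
eef_rot: [3.139, -0.017, 3.084]
force: [0.1, -0.4, -0.6]
grip_width: 0.094
head px 259.29411764705884 156.88235294117646 [ 0.58598532 -0.20081101  0.078     ] [ 0.58732286 -0.19994362  0.07444862]
```

View pics/f.png

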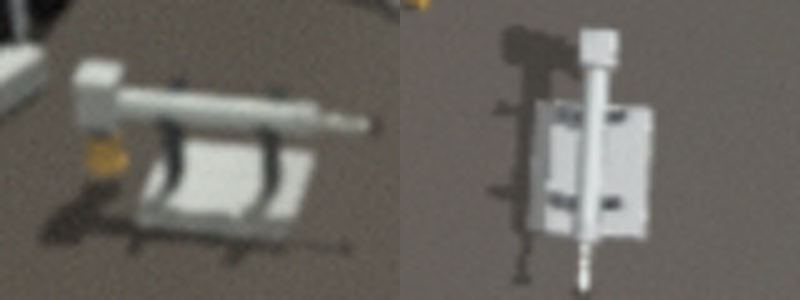

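The gauge lies as found, with the rod standing out at top (583,240–290). Handing in.

```bash
python3 -c "
from station import ctrl
print(ctrl.hand_in(), ctrl.get_obs()['time_s'])"
```

```text
the job is handed in; nothing more can be done
the job is handed in; nothing more can be done
```

I took the steel gauge from its rack and pressed its chuck straight down onto the valve stem. It stayed there about 2 s, and I then laid the gauge back in both V supports and handed the job in at about 21 s.

- **Press:** the measured force was about 12 N, against the 20 N limit. The tool travelled about 9 mm after the chuck met the stem. I could not read the press joint directly, so the depth is inferred from that force and travel. A sideways force of 3–4 N built up towards the end of the hold.
- **Final position:** the head came back within about 1 mm of where it started in the top view. The chuck is down and the gauge is the same way round.
- **Reading:** the rod still stands out roughly 30 mm or more, estimated from the pictures and including its end button.
- **Fingers:** they gripped only the head and are clear of everything. They stayed at the head end, well away from the rod.

No check failed. The side and top views disagreed by 2 mm or less, within the calibration. The tool tilted slightly, by 0.02 rad, while putting the gauge back.

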